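# Load a slide packet through the holder's one-way gate

## Task

Load the packet of microscope slides into the grey spring holder: lay it crosswise on the open lane, push it in through the two orange one-way gate leaves against the blue spring follower until both leaves snap shut behind it, and let it rest there, flat and square, held between the follower and the shut leaves. Push gently at the end of the follower's travel instead of ramming it, and leave the small bottle, the vial and the cover-slip box where they stand.

Things in the scene. Friction and masses are not known exactly. Their poses are not given: they have to be found in the camera images.
- packet_center (a point): Centre (half-way up) of the packet of slides, a solid block 28 (its x) x 78 (its y) x 22 mm high, white with a blue-green top, about 0.11 kg, lying flat on the bench. Grasp it across the 28 mm. Either end may point either way.
- holder: Grey holder fixed to the bench; its place and yaw vary. Origin: on the bench below the middle of the gate. Its x is the pushing direction, from the open lane into the covered chamber; y left, z up. Level lane floor 10 mm above the bench, from x=-120 to x=84 mm. The packet goes in crosswise (its 78 mm across the lane, along y).
- lane (a point): Middle of the open lane's floor, at holder x=-60 mm, 10 mm above the bench. The open lane (x=-117 to -3 mm) has no roof; straight side guides 86 mm apart and 16 mm high, flaring a little at the entry. Fingers that lie along the lane's middle meet no wall.
- gate (a point): Floor point midway between the orange leaves, holder x=0. Leaves: upright, 3 mm thick, 22 mm high, 25 mm long, hinged on pins at y=+45 and -45 mm; shut they leave a 40 mm gap in the middle, where a fingertip passes. They can shut behind the packet only when its rear face is 25 mm or more past here; loaded, its rear face rests on their backs (centre at x = about 16 mm).
- chamber (a point): Floor point at holder x=40 mm. Chamber (x=0 to 84 mm): 96 mm wide inside; clear roof, underside 27 and top 30 mm above the floor, with a 50 mm wide slot along its whole middle, so upright fingers can follow the packet in. The follower's end stop lets the packet's rear face go 38 mm past the gate at most, so there is no room for a finger ahead of the packet.
- leaf_left (a joint): Angle of the left (+y) orange gate leaf, rad: 0 shut (it cannot swing outward, towards -x), grows as it swings inward (+x), to 1.5. A light spring shuts it (0.012 N m shut, 0.027 N m wide open). A packet passing keeps it at about 1.3.
- leaf_right (a joint): Same for the right (-y) leaf.
- follower: Blue follower block, 10 x 40 x 20 mm, in the middle of the chamber; origin at the middle of its front face, which the packet pushes. It slides along the holder's x: front face at x=24 mm at rest, 66 mm at its hard end stop; its spring pushes back with 2.5 N at rest to 6 N at the stop. Pushing the packet through leaves and follower takes about 5 to 10 N in all.
- oil_bottle: Bystander: small clear bottle with black cap, 25 mm diameter x 66 mm, beside the holder on its -y side; origin at the centre of its foot.
- vial: Bystander: amber vial with white cap, 27 mm diameter x 58 mm, beside the holder on its +y side; origin at the centre of its foot.
- coverslip_box: Bystander: clear-topped box 26 x 26 x 18 mm near one end of the packet; origin at the centre of its underside.
Mind the look-alikes: they are no part of the job. What is shaped like the part that bears packet_center but pink or red is not meant.

How it is judged:
By the outcome, as a careful person would: the job done as asked, in the order asked, and still so for the second after the job is handed in, with the robot touching nothing.
It also fails if it takes over 54 s, if anything falls off the work surface, if the arm or the gripper's body presses on something with over 40 N, if the wrist force passes 120 N, or if a joint passes its speed limit or range.

## Robot

A 6-joint arm with a two-finger parallel gripper is mounted at the origin on a cart in front of the work surface, level with it; the furniture and walls round the work are solid. World frame = base frame: x ahead of the robot, y to its left, z up, the work surface at z = 0. Lengths are in mm, angles in rad, forces in N, time in s.
With the tool pointing down it reaches from about 275 to 750 mm from the base axis. Payload 10.2 kg.
Tool frame: the origin (TCP) lies midway between the tips of the shut fingers; the grasp point (between the pads) lies grip_depth behind it (grip_depth is the distance from the TCP to the grasp point, in mm); z points along the fingers, y is the line along which they close (so a half turn about z gives the same grasp; the last joint's range is limited). The gripper opens to 85 mm and grips with 20 to 120 N. Pads are 22 mm wide; open, the fingers measure 114 mm over their backs; the gripper's body (76 mm by 85 mm) begins 54 mm behind the grasp point. The pads swing forward as they close: fully open they stand 13 mm farther back than shut.
Start: joints at [-1.412, 0.313, 1.498, -0, 1.331, -0.223], TCP at [195.598, -487.209, 207.494] pointing down, gripper open.
Joint ranges: [-2.94, 2.94], [-0.97, 2.17], [0.19, 2.56], [-1.23, 4.37], [0.02, 3.11], [-2.88, 2.88]. Speed limits (rad/s): [2.39, 2.39, 3.01, 3.14, 3.14, 3.14].

## Interface

Orientations are given as a unit quaternion [w, x, y, z].
In Python, from rig import * gives the robot as it stands.
- The arm moves only by the tool servo_tool, never from a script. Its argument "commands" is a list of rows, each a list of 3 entries, a list of its own where there are three numbers: the gripper command: -1 is fully open, 1 is shut, values between are in proportion, then the shift along the tool's x, y, z in m, then the turn, a rotation vector about the tool's x, y, z in units of 6 degrees (1.0 is 6 degrees). In form: [[grip, [dx, dy, dz], [ax, ay, az]], ...]. A call has 1 to 10 rows; each row shifts and turns the commanded pose from where the row before left it, along the tool's axes as they then stand; what a row does not reach is not made up. A row lasts 1/12 s, in which the tool goes at most 41.7 mm and 7.16 degrees, less where a joint would pass 70% of its speed; a pose out of reach is approached as far as the arm can. A call is refused whole if a number of a shift passes 0.0417 or a number of a turn 1, either way. A call with a gripper value outside its range is refused whole. The fingers move at their own pace and stop on an object; "squeeze" is the grip in N (left out, the last holds). Time passes only in rows, so rows that do not move let the fingers close. It gives the time, the measured TCP pose, the force, the opening and the grip force at its end, in the units of the state.
- sense(): the state, without advancing time (a new reading comes with each control period).
- capture(name): name is "side" or "top" or "wrist"; returns a dict with "pixels" (384x512x3 uint8, red, green, blue), "z_map" (384x512 float32, mm along the optical axis (not along the pixel's ray), 0 where there is no reading), "fx", "fy", "cx", "cy" (pixels), "distortion" ([k1, k2, p1, p2, k3] as OpenCV has them; the pictures are not rectified), "rvec" (rotation vector, rad) and "tvec" (3), from world to camera coordinates, as OpenCV has them; the wrist camera has in their place "T_tool_cam" (4x4, takes a point from camera to tool coordinates, whose origin is the TCP and whose axes are the flange's). Camera axes: x right, y down, z forward; pixel columns grow to the right and rows downward; lengths in mm; the calibration is good to about 2 mm. A picture is of the moment at which its call begins: read the wrist's pose just before it.
- finish_job(): hands the job in; it is judged then, once.
The state is a dict: "time_s": time; "joints": joint angles; "dq": joint speeds; "tau": joint torques, N m; "eef_pos": TCP position; "ee_rot": TCP orientation; "force": force on the tool from outside, world axes, zero at the start; "wrist_torque": the same for the moment, N m; "grip_width": opening from 0.0 (shut) to 1.0 (fully open); "grip_force": force on a finger pad.
Only numpy, scipy, OpenCV 4.12 (cv2) and the standard library are available. Lean on these libraries where they do the work, as an engineer would, in place of code of your own. Each camera call takes 0.05 s, during which the arm holds its last target. There are 200 camera calls.

## Working session

There is one attempt and no reset: what is moved stays moved. The work goes in short steps, Python scripts to look and compute and a tool call to move; the robot and the scene stay as the last step left them, time stands still between calls to the robot, and variables do not carry over. Pictures are saved under pics/ and viewed, at most 10 in all, crops included, and the job is handed in when it is done.

Besides the shell and the picture viewer there is one more tool, called as name(argument=value, ...), one argument or row to a line, values as JSON. servo_tool: Moves the arm, as the interface text tells. Its arguments: {"type":"object","properties":{"commands":{"type":"array"},"squeeze":{"type":"number"}},"required":["commands"]}

```bash
mkdir -p pics; ls
python3 - <<'E'
from rig import *
import cv2,numpy as np
s=sense();print(s)
a=[]
for n in("top","side"):
    c=capture(n);np.save(f"pics/{n}.npy",c,allow_pickle=True);a.append(c["pixels"])
    print(n,c["fx"],c["cx"],c["cy"],c["distortion"],c["rvec"],c["tvec"])
cv2.imwrite("pics/top.png",cv2.resize(a[0],(800,600))[:,:,::-1])
cv2.imwrite("pics/side.png",cv2.resize(a[1],(800,600))[:,:,::-1])
E
```

```text
pics
{'time_s': 0.0, 'joints': array([-1.41237862e+00,  3.13463711e-01,  1.49842729e+00,  2.67213013e-05,
        1.33099984e+00, -2.23406717e-01]), 'dq': array([ 0.00060688, -0.00038687, -0.00035023, -0.00014234, -0.00084928,
       -0.00225192]), 'tau': array([-4.78640723e-04, -4.12268972e+01, -2.59743619e+01, -1.83431198e-04,
        4.12587746e-03,  2.10836140e-05]), 'eef_pos': array([ 195.56923112, -486.91100991,  206.93176635]), 'ee_rot': array([-6.48328533e-04,  9.81831944e-01,  1.89751447e-01,  3.40576787e-05]), 'force': array([ 0.65511637, -0.63293375,  0.47033048]), 'wrist_torque': array([-0.01493029,  0.00213114, -0.00956393]), 'grip_force': 0.0, 'grip_width': 0.9978700839944286}
top 487.22161637174895 254.97622170675174 189.10601238337608 [0.00679554 0.         0.         0.         0.        ] [ 2.1648958  -2.20159855  0.0450795 ] [ -81.42649612  532.66646002 1097.65679899]
side 405.8726253996898 266.05744861152345 194.98084910877736 [-0.10096744  0.          0.          0.          0.        ] [ 0.20309513 -2.70966566  1.39588193] [529.7690719  138.19661813 787.77104371]
```

View pics/top.png

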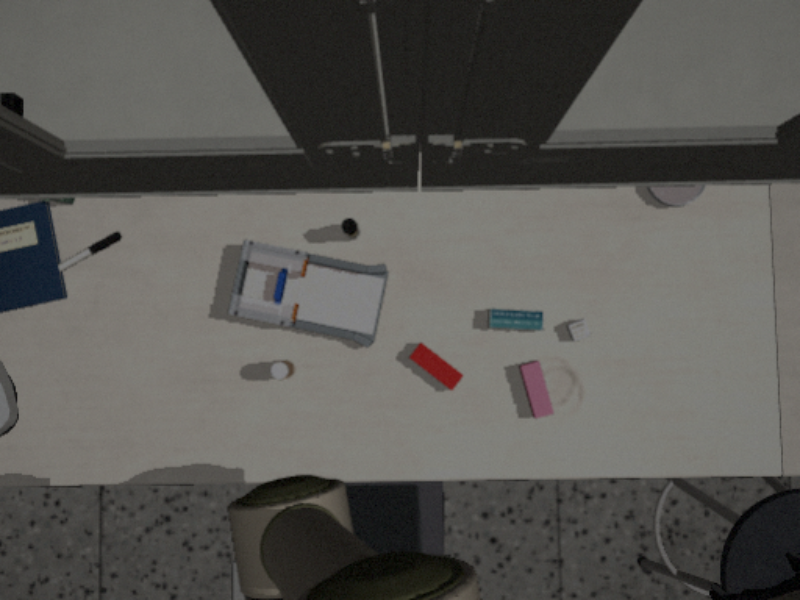

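View pics/side.png

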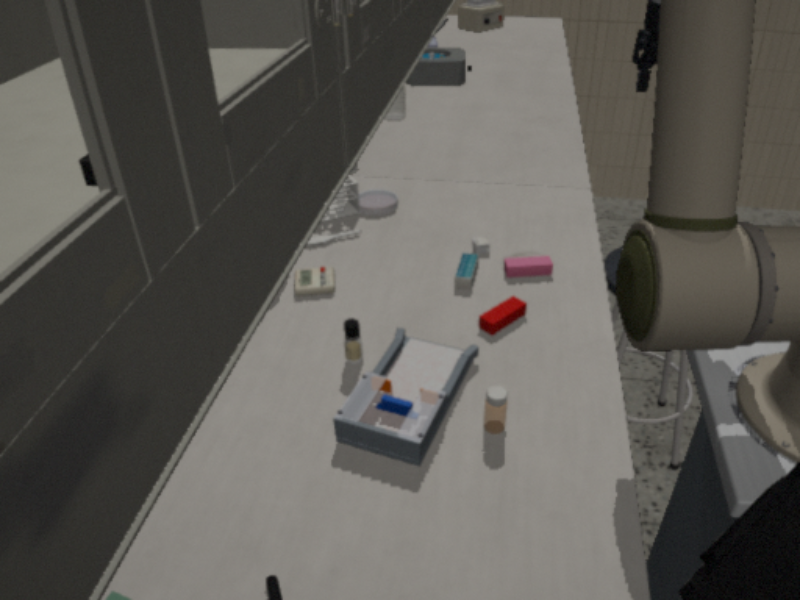

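The top view (800 px picture) has the packet (teal top) at (516,320), with the cover-slip box at (579,330) beside its end. The look-alikes are red (436,366) and pink (536,389). The teal-topped white block is the one meant, because the task says white with a blue-green top and the others are red or pink. The holder is at (310,292), with orange leaves at (304,268) and (295,312), the blue follower at (280,286), the bottle at (349,228) and the vial at (281,370). It pushes to image-left. The side view agrees: packet (466,270), box (481,246), follower (396,405).

```bash
cat > h.py <<'E'
import cv2,numpy as np
def Rt(c):return cv2.Rodrigues(np.array(c["rvec"],float))[0],np.array(c["tvec"],float).ravel()
def ray(c,uv):
    K=np.array([[c["fx"],0,c["cx"]],[0,c["fy"],c["cy"]],[0,0,1.]])
    p=cv2.undistortPoints(np.array(uv,float).reshape(-1,1,2),K,np.array(c["distortion"],float)).reshape(-1,2)
    d=np.c_[p,np.ones(len(p))]
    if "rvec" in c: R,t=Rt(c)
    else:
        T=c["Twc"];R=T[:3,:3].T;t=-R@T[:3,3]
    return -R.T@t,d@R
def plane(c,uv,z):
    o,d=ray(c,uv);return o+d*((z-o[2])/d[:,2])[:,None]
def tri(c1,u1,c2,u2):
    o1,d1=ray(c1,u1);o2,d2=ray(c2,u2);d1=d1[0];d2=d2[0]
    s=np.linalg.lstsq(np.c_[d1,-d2],o2-o1,rcond=None)[0]
    a=o1+s[0]*d1;b=o2+s[1]*d2;return (a+b)/2,np.linalg.norm(a-b)
def blobs(c,lo,hi,amin=8):
    m=cv2.inRange(cv2.cvtColor(c["pixels"],cv2.COLOR_RGB2HSV),lo,hi)
    cs=cv2.findContours(m,cv2.RETR_EXTERNAL,cv2.CHAIN_APPROX_NONE)[0]
    return sorted([k for k in cs if cv2.contourArea(k)>=amin],key=cv2.contourArea,reverse=True)
def zpt(c,uv):
    o,d=ray(c,uv);u=np.array(uv).reshape(-1,2).round().astype(int)
    return o+d*c["z_map"][u[:,1],u[:,0]][:,None]
COL=dict(teal=((84,90,50),(102,255,255)),orange=((5,130,60),(20,255,255)),blue=((108,150,60),(125,255,255)))
E
python3 - <<'E'
from h import *
T=np.load("pics/top.npy",allow_pickle=True).item();S=np.load("pics/side.npy",allow_pickle=True).item()
for n,c in(("top",T),("side",S)):
  for k,v in COL.items():
    for b in blobs(c,*v)[:5]:
      r=cv2.minAreaRect(b);print(n,k,np.round(r[0],1),np.round(r[1],1),round(r[2],1),cv2.contourArea(b),zpt(c,r[0]).round(0))
im=T["pixels"][190:265,255:405];im2=S["pixels"][140:200,270:370]
cv2.imwrite("pics/c1.png",cv2.resize(im,(800,400),interpolation=2)[:,:,::-1])
im=T["pixels"][140:230,140:260]
cv2.imwrite("pics/c2.png",cv2.resize(im,(800,600),interpolation=2)[:,:,::-1])
E
```

```text
top teal [330.2 204. ] [32.  10.5] 3.2 255.0 [[ 494. -260.   22.]]
top blue [179.1 182. ] [ 4.2 20.4] 12.5 60.5 [[549.  80.  33.]]
side teal [298.4 169.3] [ 8.2 15.3] 16.7 99.0 [[ 493. -261.   20.]]
side orange [246.5 246.5] [5. 7.] 0.0 24.5 [[568.  50.  23.]]
side blue [252.1 259.1] [19.4  8.6] 16.7 130.5 [[550.  86.  26.]]
```

View pics/c1.png

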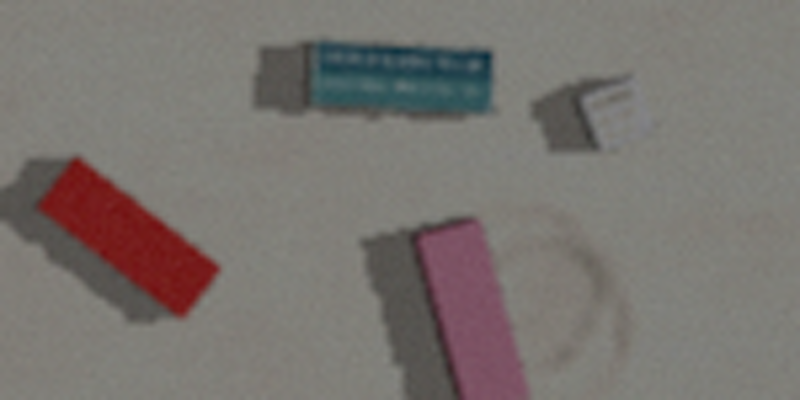

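View pics/c2.png

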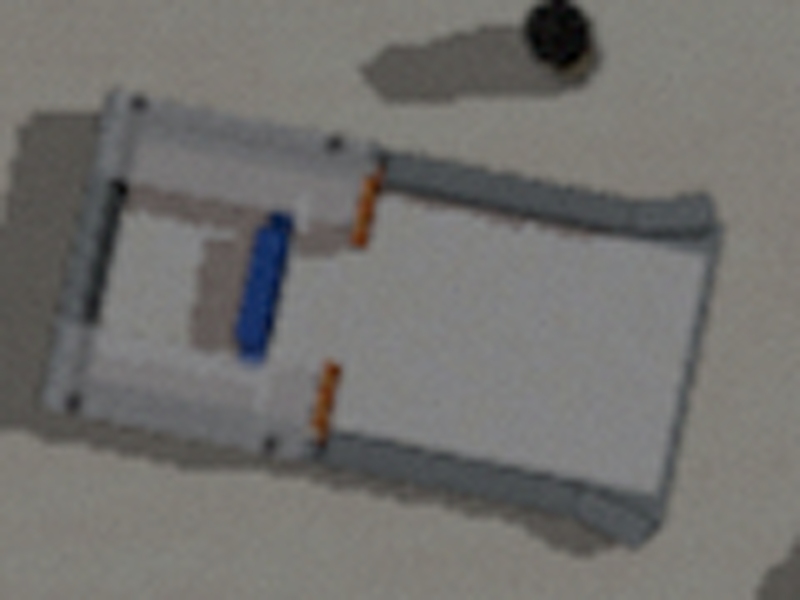

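The crop confirms the packet: teal printed top on a plain block, beside the small pale cover-slip box. The holder crop shows the two shut leaves, the blue follower and an empty lane. Next I'll work out first estimates and the approach.

```bash
cat >> h.py <<'E'
from scipy.spatial.transform import Rotation as Ro
def pose(s):
    q=s["ee_rot"];T=np.eye(4);T[:3,:3]=Ro.from_quat([q[1],q[2],q[3],q[0]]).as_matrix();T[:3,3]=s["eef_pos"];return T
def delta(s,p,yaw):
    """tool-axis shift (mm) and turn about tool z (units of 6 deg) to TCP p with tool x at yaw (deg)"""
    T=pose(s);R=T[:3,:3];y0=np.degrees(np.arctan2(R[1,0],R[0,0]))
    print("yaw now",y0.round(2),"tilt z",R[:,2].round(4));print("shift",(R.T@(np.array(p)-T[:3,3])).round(1),"turn z",round(-(yaw-y0)/6,3))
def wrist():
    from rig import sense,capture
    s=sense();c=capture("wrist");c["Twc"]=pose(s)@np.array(c["T_tool_cam"]);return s,c
E
python3 - <<'E'
from h import *
import rig
print([n for n in dir(rig) if n[0]!='_'],getattr(rig,"grip_depth",None))
T=np.load("pics/top.npy",allow_pickle=True).item();S=np.load("pics/side.npy",allow_pickle=True).item()
bt=blobs(T,*COL["teal"])[0];bs=blobs(S,*COL["teal"])[0]
cen=lambda b:(lambda m:[m["m10"]/m["m00"],m["m01"]/m["m00"]])(cv2.moments(b))
print("packet top tri",tri(T,cen(bt),S,cen(bs)))
w=plane(T,bt.reshape(-1,2),22)[:,:2].astype(np.float32);r=cv2.minAreaRect(w);print("packet",r)
l=np.array([[379,172],[360,245],[333,365],[320,440]])/6.667+[140,140]
P=plane(T,l,32);print("leaves",P.round(0));m=(P[0]+P[3])/2;d=P[3]-P[0]  # upper=right leaf(-y)
print("gate",m,"holder y yaw",np.degrees(np.arctan2(d[1],d[0])),np.linalg.norm(d[:2]))
print("bottle,vial",plane(T,[[349*.64,228*.64],[281*.64,370*.64]],60),plane(T,[[579*.64,330*.64]],18))
print(np.array(rig.capture("wrist")["T_tool_cam"]).round(3))
delta(rig.sense(),[494,-260,200],90)
E
```

```text
['PlanningError', 'capture', 'finish_job', 'grip_depth', 'sense'] 18.700000000000003
packet top tri (array([ 493.87957407, -263.62561419,   18.3180079 ]), np.float64(1.9094395468153869))
packet ((494.2898864746094, -259.6464538574219), (71.9100341796875, 23.80044937133789), 85.86603546142578)
leaves [[585.  40.  32.]
 [561.  46.  32.]
 [520.  56.  32.]
 [495.  61.  32.]]
gate [540.00186924  50.18323684  32.        ] holder y yaw 167.05691238617698 92.79523853672677
bottle,vial [[625.11856627 -22.99031543  60.        ]
 [427.1114164   74.62957777  60.        ]] [[ 476.48832629 -350.87514988   18.        ]]
[[-1.00000e-03 -9.44000e-01 -3.29000e-01  8.42510e+01]
 [ 1.00000e+00 -0.00000e+00 -1.00000e-03 -1.01900e+00]
 [ 0.00000e+00 -3.29000e-01  9.44000e-01 -1.66244e+02]
 [ 0.00000e+00  0.00000e+00  0.00000e+00  1.00000e+00]]
yaw now 21.88 tilt z [-2.e-04  1.e-03 -1.e+00]
shift [361.5 -99.4   7.2] turn z -11.354
```

servo_tool(
  commands=[
    [-1, [0.036, -0.01, 0], [0, 0, 0]],
    [-1, [0.036, -0.01, 0], [0, 0, 0]],
    [-1, [0.036, -0.01, 0], [0, 0, 0]],
    [-1, [0.036, -0.01, 0], [0, 0, 0]],
    [-1, [0.036, -0.01, 0], [0, 0, 0]],
    [-1, [0.036, -0.01, 0], [0, 0, 0]],
    [-1, [0.036, -0.01, 0], [0, 0, 0]],
    [-1, [0.036, -0.01, 0], [0, 0, 0]],
    [-1, [0.036, -0.01, 0], [0, 0, 0]],
    [-1, [0.036, -0.01, 0], [0, 0, 0]],
  ],
  squeeze=40,
)

```text
time_s: 0.98
eef_pos: [493.6, -258.7, 207.4]
ee_rot: [-0.0, 0.982, 0.19, -0.0]
force: [-0.3, -1.6, 0.1]
grip_width: 0.998
grip_force: 0.0
```

servo_tool(
  commands=[
    [-1, [0, 0, 0], [0, 0, -1]],
    [-1, [0, 0, 0], [0, 0, -1]],
    [-1, [0, 0, 0], [0, 0, -1]],
    [-1, [0, 0, 0], [0, 0, -1]],
    [-1, [0, 0, 0], [0, 0, -1]],
    [-1, [0, 0, 0], [0, 0, -1]],
    [-1, [0, 0, 0], [0, 0, -1]],
    [-1, [0, 0, 0], [0, 0, -1]],
    [-1, [0, 0, 0], [0, 0, -1]],
    [-1, [0, 0, 0], [0, 0, -0.7]],
  ],
)

```text
time_s: 1.82
eef_pos: [492.3, -260.2, 207.2]
ee_rot: [-0.0, 0.764, 0.645, -0.0]
force: [0.1, 0.3, -1.0]
grip_width: 0.997
grip_force: 0.0
```

Run:
```python
from h import *
s,c=wrist();print(s["time_s"],s["eef_pos"],s["dq"].round(3))
np.save("pics/w1.npy",c,allow_pickle=True)
b=blobs(c,*COL["teal"])[0]
for z in(18,22):
  w=plane(c,b.reshape(-1,2),z)[:,:2].astype(np.float32);r=cv2.minAreaRect(w);print(z,r)
p=zpt(c,cv2.minAreaRect(b)[0]);print("depth pt",p)
S=np.load("pics/side.npy",allow_pickle=True).item();T=np.load("pics/top.npy",allow_pickle=True).item()
cen=lambda b:(lambda m:[m["m10"]/m["m00"],m["m01"]/m["m00"]])(cv2.moments(b))
for q in(S,T):print("tri",tri(c,cen(b),q,cen(blobs(q,*COL["teal"])[0])))
delta(s,[r[0][0],r[0][1],70],r[2])
cv2.imwrite("pics/w1.png",c["pixels"][:,:,::-1])
```

```text
1.8167 [ 492.33138452 -260.18373191  207.19591645] [ 0.     0.     0.     0.002 -0.    -0.83 ]
18 ((492.7455749511719, -259.65069580078125), (74.96092987060547, 25.59611701965332), 85.76378631591797)
22 ((492.8931579589844, -258.7098388671875), (74.117431640625, 25.30805206298828), 85.76383972167969)
depth pt [[ 492.91989273 -257.6456096    21.50149378]]
tri (array([ 492.70520163, -256.99047337,   22.42423996]), np.float64(0.5580644562933338))
tri (array([ 493.65844315, -266.52667522,  -12.92116483]), np.float64(4.840982077462734))
yaw now 80.38 tilt z [-5.e-04  4.e-04 -1.e+00]
shift [  1.5   0.4 137.2] turn z -0.897
```

View pics/w1.png

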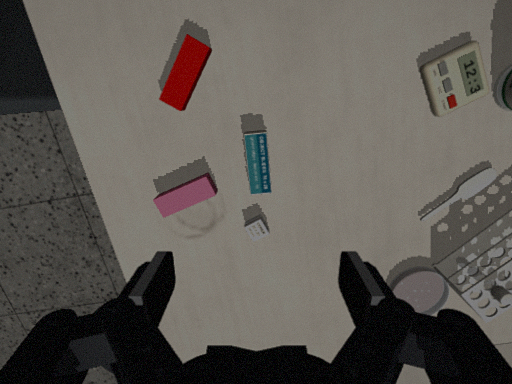

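The wrist picture has the packet at (257,161) and the cover-slip box at (256,226), with the pink and red look-alikes to the left. There is finger room on both long sides. I'll descend and check again.

servo_tool(
  commands=[
    [-0.3, [0.002, 0, 0.03], [0, 0, 0]],
    [-0.3, [0, 0, 0.03], [0, 0, 0]],
    [-0.3, [0, 0, 0.03], [0, 0, 0]],
    [-0.3, [0, 0, 0.03], [0, 0, 0]],
    [-0.3, [0, 0, 0], [0, 0, 0]],
    [-0.3, [0, 0, 0], [0, 0, 0]],
  ],
)

```text
time_s: 2.37
eef_pos: [492.4, -258.0, 87.2]
ee_rot: [-0.001, 0.766, 0.643, -0.0]
force: [0.6, -0.5, 1.2]
grip_width: 0.651
grip_force: 0.0
```

Run:
```python
from h import *
s,c=wrist();print(s["time_s"],s["eef_pos"],s["dq"].round(3),s["grip_width"])
b=blobs(c,*COL["teal"])[0]
w=plane(c,b.reshape(-1,2),22)[:,:2].astype(np.float32);r=cv2.minAreaRect(w);print(r,cv2.boundingRect(b))
yw=r[2] if r[1][0]>r[1][1] else r[2]-90
delta(s,[r[0][0],r[0][1],4],yw)
```

```text
2.3667 [ 492.43633155 -258.03298952   87.19298312] [ 0.001 -0.047 -0.051  0.001  0.011 -0.006] 0.6510764598805141
((493.0525207519531, -258.56494140625), (74.3116226196289, 25.620216369628906), 85.8335189819336) (239, 156, 39, 84)
yaw now 80.01 tilt z [-0.0017  0.0015 -1.    ]
shift [-0.5  0.9 83.2] turn z -0.971
```

servo_tool(
  commands=[
    [-0.3, [0, 0.001, 0.02], [0, 0, -0.97]],
    [-0.3, [0, 0, 0.025], [0, 0, 0]],
    [-0.3, [0, 0, 0.02], [0, 0, 0]],
    [-0.3, [0, 0, 0.014], [0, 0, 0]],
    [-0.3, [0, 0, 0.004], [0, 0, 0]],
    [-0.3, [0, 0, 0], [0, 0, 0]],
    [1, [0, 0, 0], [0, 0, 0]],
    [1, [0, 0, 0], [0, 0, 0]],
    [1, [0, 0, 0], [0, 0, 0]],
    [1, [0, 0, 0], [0, 0, 0]],
  ],
)

```text
time_s: 3.25
eef_pos: [494.1, -258.8, 5.4]
ee_rot: [0.001, 0.732, 0.681, 0.0]
force: [1.6, -0.0, -0.3]
grip_width: 0.084
grip_force: 0.0
```

servo_tool(
  commands=[
    [1, [0, 0, 0], [0, 0, 0]],
    [1, [0, 0, 0], [0, 0, 0]],
    [1, [0, 0, -0.01], [0, 0, 0]],
    [1, [0, 0, -0.03], [0, 0, 0]],
    [1, [0, 0, -0.04], [0, 0, 0]],
    [1, [0, 0, -0.04], [0, 0, 0]],
    [1, [0, 0, -0.03], [0, 0, 0]],
    [1, [0, 0, 0], [0, 0, 0]],
  ],
)

```text
time_s: 3.92
eef_pos: [495.9, -260.1, 161.9]
ee_rot: [0.006, 0.732, 0.681, 0.001]
force: [1.8, -0.1, 1.1]
grip_width: -0.001
grip_force: 0.0
```

Run:
```python
from h import *
s,c=wrist();print(s["time_s"],s["eef_pos"],s["grip_width"]*85,s["grip_force"])
delta(s,[470,-50,150],167)
cv2.imwrite("pics/w2.png",c["pixels"][:,:,::-1])
```

```text
3.9167 [ 495.91789934 -260.13659747  161.88663334] -0.08137943774925485 0.0
yaw now 85.9 tilt z [ 0.0091 -0.0076 -0.9999]
shift [207.8 -41.   10.1] turn z -13.516
```

View pics/w2.png

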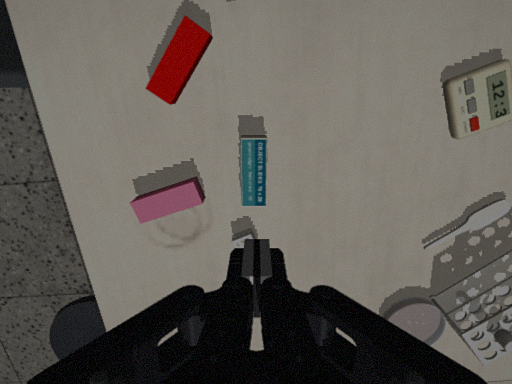

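The fingers closed fully without taking the packet. In this picture it still lies at (254,172), below the shut fingertips at (255,250). I need to find out why before trying again.

Run:
```python
from h import *
import rig
s,c=wrist();print(s["eef_pos"],s["dq"].round(3))
b=blobs(c,*COL["teal"])[0]
for z in (0,22):
  w=plane(c,b.reshape(-1,2),z)[:,:2].astype(np.float32);print(z,cv2.minAreaRect(w))
print("depth",zpt(c,cv2.minAreaRect(b)[0]))
# where the packet's mid and TCP lie in tool frame; bench depth points around
print("bench depth",zpt(c,[[320,120],[320,200],[100,100]]).round(1))
T=rig.capture("top");S=rig.capture("side")
for q in(T,S):
  k=blobs(q,*COL["teal"])
  print([(cv2.minAreaRect(x)[0],cv2.contourArea(x),zpt(q,cv2.minAreaRect(x)[0]).round(1)) for x in k])
a=np.hstack([T["pixels"][150:300,270:420],S["pixels"][60:210,250:400]])
cv2.imwrite("pics/c3.png",cv2.resize(a,(800,400))[:,:,::-1])
```

```text
[ 494.89777973 -259.3612475   158.35736041] [-0.002  0.061  0.076  0.001 -0.036  0.001]
0 ((492.1289367675781, -264.81085205078125), (79.49000549316406, 26.47439193725586), 86.4566879272461)
22 ((492.61981201171875, -258.61090087890625), (74.09675598144531, 24.678146362304688), 86.45668029785156)
depth [[ 492.61180545 -257.32038013   21.48698687]]
bench depth [[ 5.679e+02 -2.077e+02 -1.000e-01]
 [ 5.681e+02 -3.015e+02 -1.100e+00]
 [ 3.336e+02 -1.694e+02 -1.000e-01]]
[]
[((298.2500305175781, 169.25), 100.0, array([[ 493.1, -261.8,   19.9]]))]
```

View pics/c3.png

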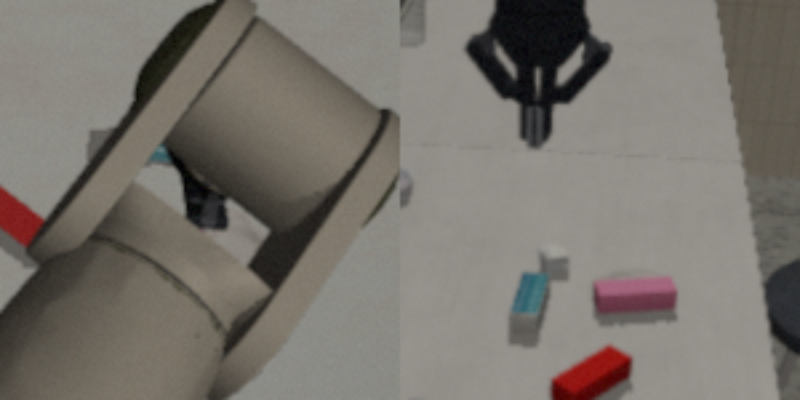

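Run:
```python
from h import *
import rig
s,c=wrist();S=rig.capture("side")
K=lambda q:np.array([[q["fx"],0,q["cx"]],[0,q["fy"],q["cy"]],[0,0,1.]])
print(s["eef_pos"]);P=np.array([s["eef_pos"]+[0,0,d] for d in(0,20,40)])
print("side proj of TCP +0/20/40",cv2.projectPoints(P,S["rvec"],S["tvec"],K(S),np.array(S["distortion"]))[0].round(1).tolist())
M=np.linalg.inv(np.array(c["T_tool_cam"]));q=(M@np.array([[0,0,d,1] for d in(0,-20,-40.)]).T)[:3].T
print("wrist proj TCP,-20,-40",cv2.projectPoints(q,np.zeros(3),np.zeros(3),K(c),np.array(c["distortion"]))[0].round(1).tolist())
g=cv2.cvtColor(S["pixels"],cv2.COLOR_RGB2GRAY)[60:120,296:306];print("side gray rows 60..",g.mean(1).round().astype(int).tolist())
z=c["z_map"];print("wrist z col 255 rows 225..300 step5",z[225:300:5,255].round(0),z[225:300:5,248].round(0))
```

```text
[ 493.24849903 -258.04009204  153.57667369]
side proj of TCP +0/20/40 [[[299.6, 122.9]], [[299.9, 115.2]], [[300.1, 107.4]]]
wrist proj TCP,-20,-40 [[[258.0, 234.5]], [[258.1, 250.6]], [[258.3, 270.8]]]
side gray rows 60.. [15, 16, 17, 14, 16, 11, 13, 16, 16, 17, 16, 16, 15, 14, 16, 17, 16, 14, 15, 14, 15, 15, 14, 17, 15, 21, 37, 42, 41, 40, 36, 34, 34, 31, 32, 26, 22, 23, 17, 16, 27, 46, 48, 47, 48, 47, 47, 48, 46, 46, 46, 48, 59, 79, 93, 105, 131, 145, 147, 147]
wrist z col 255 rows 225..300 step5 [351. 354. 351. 154. 148. 144. 140. 134. 131. 128. 124. 124. 125. 126.
 126.] [352. 354. 357. 155. 150. 144. 139. 135. 131. 128. 124. 120. 116. 113.
 111.]
```

The packet hasn't moved. The tips appear to end about 20 mm short of the stated TCP: side picture row 114, where the TCP projects to row 123. I'll measure that from the depth maps.

```bash
cat >> h.py <<'E'
def fingers(c):
    z=c["z_map"];v,u=np.where((z>0)&(z<230)&(np.arange(384)[:,None]>150));d=z[v,u]
    K=np.array([[c["fx"],0,c["cx"]],[0,c["fy"],c["cy"]],[0,0,1.]])
    p=cv2.undistortPoints(np.c_[u,v].astype(float).reshape(-1,1,2),K,np.array(c["distortion"],float)).reshape(-1,2)
    q=np.c_[p*d[:,None],d,np.ones(len(d))]@np.array(c["T_tool_cam"]).T
    return q[:,:3]
E
python3 - <<'E'
from h import *
import rig
s,c=wrist();q=fingers(c);q=q[q[:,2]>-80]
print(s["eef_pos"],len(q));h=np.histogram(q[:,2],bins=np.arange(-60,6,4));print(h[0],h[1])
t=q[q[:,2]>np.percentile(q[:,2],99)-4];print("tips",t.min(0),t.max(0),np.percentile(q[:,2],[99,99.9]))
S=rig.capture("side");z=S["z_map"];vv,uu=np.mgrid[85:122,290:312];P=zpt(S,np.c_[uu.ravel(),vv.ravel()])
P=P[(abs(P[:,0]-493)<60)&(abs(P[:,1]+258)<40)];print("side lowest z",np.sort(P[:,2])[:10].round(1),P[np.argsort(P[:,2])[:4]].round(0))
E
```

```text
[ 493.23536066 -258.08308659  153.23141937] 7312
[182 280 284 243 230 228 196 121  12   0   0   0   0   0   0   0] [-60 -56 -52 -48 -44 -40 -36 -32 -28 -24 -20 -16 -12  -8  -4   0   4]
tips [  7.0731499  -14.08155711 -34.56504636] [ 12.40343543  11.83036191 -27.0364773 ] [-30.57330466 -27.61419812]
side lowest z [177.8 178.  178.3 178.6 179.1 179.1 180.7 181.  182.1 182.6] [[ 497. -249.  178.]
 [ 495. -249.  178.]
 [ 499. -248.  178.]
 [ 492. -248.  179.]]
```

Both views agree that the shut tips end about 25 mm behind the stated TCP (side lowest point z=178, TCP z=153; wrist −27). So the first grasp closed just above the packet. I'll go again with that offset and watch the force near the bottom.

servo_tool(
  commands=[
    [-0.3, [0, 0, 0.03], [0, 0, 0]],
    [-0.3, [0, 0, 0.03], [0, 0, 0]],
    [-0.3, [0, 0, 0.03], [0, 0, 0]],
    [-0.3, [0, 0, 0.03], [0, 0, 0]],
    [-0.3, [0, 0, 0.02], [0, 0, 0]],
    [-0.3, [0, 0, 0.01], [0, 0, 0]],
    [-0.3, [0, 0, 0.01], [0, 0, 0]],
    [-0.3, [0, 0, 0.008], [0, 0, 0]],
    [-0.3, [0, 0, 0], [0, 0, 0]],
    [-0.3, [0, 0, 0], [0, 0, 0]],
  ],
)

```text
time_s: 5.15
eef_pos: [494.0, -258.7, -13.0]
ee_rot: [0.0, 0.732, 0.681, 0.0]
force: [0.6, -0.1, -0.2]
grip_width: 0.651
grip_force: 0.0
```

Run:
```python
from h import *
s,c=wrist();print(s["eef_pos"],s["force"],pose(s)[:3,2])
q=fingers(c);q=q[(q[:,2]>-70)&(q[:,2]<10)]
w=(pose(s)@np.c_[q,np.ones(len(q))].T)[:3].T
f=w[abs(q[:,1])>22]; f=f[f[:,2]>3];print("finger low z",np.percentile(f[:,2],[.1,1,3]))
b=blobs(c,*COL["teal"])[0];print(cv2.minAreaRect(plane(c,b.reshape(-1,2),22)[:,:2].astype(np.float32)))
cv2.imwrite("pics/w3.png",c["pixels"][:,:,::-1])
```

```text
[ 494.0439051  -258.71459624  -13.00789975] [ 0.61525783 -0.0983016  -0.21430843] [ 5.59222169e-04 -4.99393172e-04 -9.99999719e-01]
finger low z [3.12178271 3.93019862 5.52394595]
((493.17828369140625, -258.5041198730469), (73.73634338378906, 25.93754005432129), 85.89128875732422)
```

View pics/w3.png

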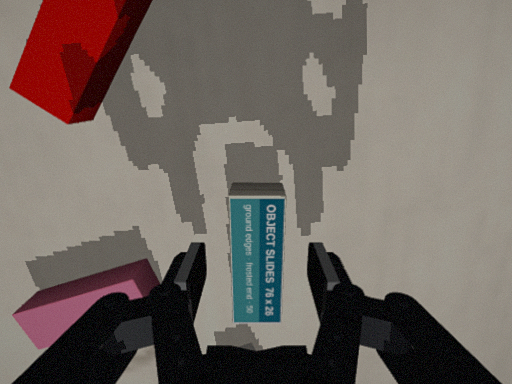

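The fingers straddle the packet (teal top at (257,258), fingers at columns 190 and 325) and haven't touched anything. I'll go 8 mm lower and close.

servo_tool(
  commands=[
    [-0.3, [0, 0, 0.004], [0, 0, 0]],
    [-0.3, [0, 0, 0.004], [0, 0, 0]],
    [-0.3, [0, 0, 0], [0, 0, 0]],
    [1, [0, 0, 0], [0, 0, 0]],
    [1, [0, 0, 0], [0, 0, 0]],
    [1, [0, 0, 0], [0, 0, 0]],
    [1, [0, 0, 0], [0, 0, 0]],
    [1, [0, 0, 0], [0, 0, 0]],
  ],
)

```text
time_s: 5.87
eef_pos: [493.9, -258.6, -21.2]
ee_rot: [0.0, 0.732, 0.681, 0.0]
force: [0.8, 0.5, 3.7]
grip_width: 0.315
grip_force: 40.7
```

Gripped at 27 mm opening with 41 N. Now I'll lift and turn towards the holder.

servo_tool(
  commands=[
    [1, [0, 0, -0.01], [0, 0, 0]],
    [1, [0, 0, -0.02], [0, 0, 0]],
    [1, [0, 0, -0.03], [0, 0, 0]],
    [1, [0, 0, -0.03], [0, 0, 0]],
    [1, [0, 0, -0.03], [0, 0, 0]],
    [1, [0, 0, -0.03], [0, 0, -0.8]],
    [1, [0, 0, 0], [0, 0, -0.8]],
    [1, [0, 0, 0], [0, 0, -0.8]],
    [1, [0, 0, 0], [0, 0, -0.8]],
    [1, [0, 0, 0], [0, 0, -0.8]],
  ],
)

```text
time_s: 6.7
eef_pos: [493.5, -258.3, 129.1]
ee_rot: [0.0, 0.573, 0.82, 0.0]
force: [-0.1, 0.2, -1.5]
grip_width: 0.321
grip_force: 40.2
```

servo_tool(
  commands=[
    [1, [0, 0, 0], [0, 0, -0.8]],
    [1, [0, 0, 0], [0, 0, -0.8]],
    [1, [0, 0, 0], [0, 0, -0.8]],
    [1, [0, 0, 0], [0, 0, -0.8]],
    [1, [0, 0, 0], [0, 0, -0.8]],
    [1, [0, 0, 0], [0, 0, -0.8]],
    [1, [0, 0, 0], [0, 0, -0.8]],
    [1, [0, 0, 0], [0, 0, -0.8]],
    [1, [0, 0, 0], [0, 0, -0.8]],
    [1, [0, 0, 0], [0, 0, -0.8]],
  ],
)

```text
time_s: 7.53
eef_pos: [493.6, -258.3, 129.0]
ee_rot: [-0.0, 0.19, 0.982, 0.0]
force: [-0.9, -0.4, -0.5]
grip_width: 0.321
grip_force: 40.2
```

Run:
```python
from h import *
import rig
s=rig.sense();print(s["eef_pos"],s["grip_width"],s["dq"].round(2))
h=np.radians(77);delta(s,[540-80*np.cos(h),50-80*np.sin(h),150],167)
```

```text
[ 493.56295638 -258.30272244  128.96251121] 0.32132000877627376 [ 0. -0.  0.  0.  0. -1.]
yaw now 158.14 tilt z [-1.e-04  1.e-04 -1.e+00]
shift [ 59.4 224.4 -21. ] turn z -1.477
```

servo_tool(
  commands=[
    [1, [0.007, 0.028, 0], [0, 0, -0.75]],
    [1, [0.007, 0.028, 0], [0, 0, -0.75]],
    [1, [0.004, 0.028, 0], [0, 0, 0]],
    [1, [0.004, 0.028, 0], [0, 0, 0]],
    [1, [0.004, 0.028, 0], [0, 0, 0]],
    [1, [0.004, 0.028, 0], [0, 0, 0]],
    [1, [0.004, 0.028, 0], [0, 0, 0]],
    [1, [0.004, 0.028, 0], [0, 0, 0]],
    [1, [0, 0, 0], [0, 0, 0]],
    [1, [0, 0, 0], [0, 0, 0]],
  ],
)

```text
time_s: 8.37
eef_pos: [514.2, -31.0, 129.0]
ee_rot: [0.0, 0.113, 0.994, -0.0]
force: [-0.2, 0.3, -1.6]
grip_width: 0.318
grip_force: 40.2
```

Run:
```python
from h import *
s,c=wrist();print(s["time_s"],s["eef_pos"],s["grip_width"],s["dq"].round(2));np.save("pics/w4.npy",c,allow_pickle=True)
cv2.imwrite("pics/w4.png",cv2.resize(c["pixels"],(800,600))[:,:,::-1])
for k,v in COL.items():
  for b in blobs(c,*v)[:4]: r=cv2.minAreaRect(b);print(k,np.round(r[0],1),np.round(r[1],1),round(r[2],1),zpt(c,r[0]).round(1))
```

```text
8.3667 [514.19488528 -30.97166815 128.96962446] 0.31803939467134995 [-0.04  0.01 -0.   -0.   -0.01 -0.01]
teal [256. 269.] [128.  56.] 90.0 [[510.5 -29.7 172.6]]
orange [349.3 159. ] [ 9.5 29.6] 7.8 [[507.6  60.9  26.5]]
orange [342. 223.] [10. 32.] -0.0 [[573.3  46.1  23.9]]
blue [374.8 194.5] [15.8 41.2] 8.1 [[546.6  79.5  31.1]]
```

View pics/w4.png

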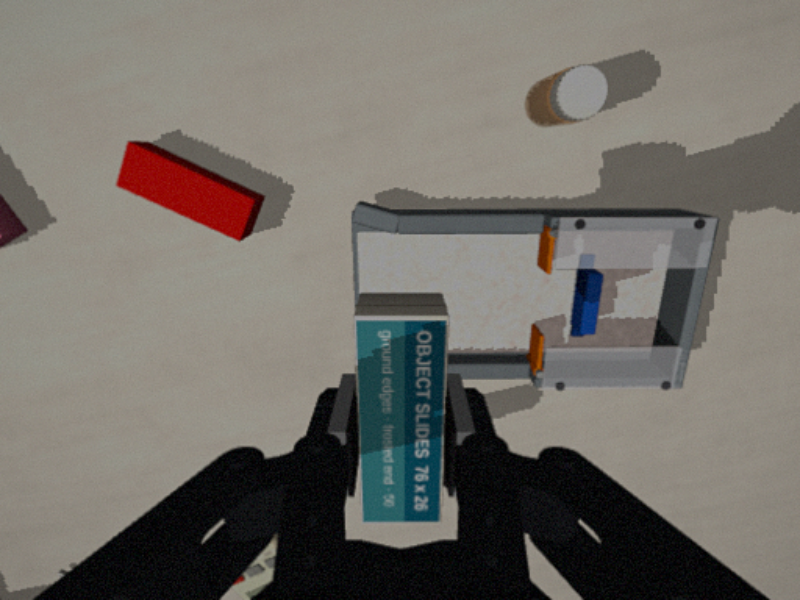

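The packet hangs in the grasp at (400,420) and the holder is to its right, with leaves at (547,250) and (538,348), follower (587,300) and vial (570,95). I'll get the holder pose from the depth points of the leaves, guides and follower.

```bash
cat > hold.py <<'E'
from h import *
def pts(c,m):
    v,u=np.where(m&(c["z_map"]>0));return zpt(c,np.c_[u,v])
def mask(c,k):
    return cv2.inRange(cv2.cvtColor(c["pixels"],cv2.COLOR_RGB2HSV),*COL[k])>0
def toH(P,g,yaw):
    a=np.radians(yaw);d=P[:,:2]-g;return np.c_[d@[np.cos(a),np.sin(a)],d@[-np.sin(a),np.cos(a)],P[:,2]]
E
python3 - <<'E'
from hold import *
c=np.load("pics/w4.npy",allow_pickle=True).item()
g0=np.array([540.,50.]);yaw=77.
O=pts(c,mask(c,"orange"));B=pts(c,mask(c,"blue"))
A=pts(c,np.ones((384,512),bool))
def show(g,yaw):
    h=toH(O,g,yaw);h=h[(abs(h[:,0])<12)&(abs(h[:,1])<60)]
    for sgn in(1,-1):
        q=h[h[:,1]*sgn>0];f=q[(q[:,2]>12)&(q[:,2]<29)]
        print("leaf",sgn,len(q),"x face med",np.median(f[:,0]).round(2),"slope deg",np.degrees(np.polyfit(f[:,1],f[:,0],1)[0]).round(2),"y ext",np.percentile(q[:,1],[1,99]).round(1),"z",np.percentile(q[:,2],[2,98]).round(1))
    b=toH(B,g,yaw);t=b[b[:,2]>27];f=b[b[:,2]<26]
    print("foll top x",np.percentile(t[:,0],[2,98]).round(1),"y",np.percentile(b[:,1],[2,98]).round(1),"z",np.percentile(b[:,2],[50,98]).round(1),"face x",np.median(f[:,0]).round(1))
    a=toH(A,g,yaw);
    fl=a[(a[:,0]>-100)&(a[:,0]<-20)&(abs(a[:,1])<30)&(a[:,2]<20)];print("floor z",np.median(fl[:,2]).round(2))
    # inner edges of guide tops per x slice
    for sgn in(1,-1):
        E=[]
        for x in np.arange(-75,-8,6):
            q=a[(abs(a[:,0]-x)<3)&(a[:,2]>24.5)&(a[:,2]<29)&(a[:,1]*sgn>30)&(a[:,1]*sgn<65)]
            if len(q)>5:E.append((x,np.percentile(q[:,1]*sgn,3)*sgn,np.percentile(q[:,1]*sgn,97)*sgn,np.median(q[:,2])))
        E=np.array(E)
        if len(E)>2:print("guide",sgn,"inner y",np.median(E[:,1]).round(2),"outer",np.median(E[:,2]).round(2),"z",np.median(E[:,3]).round(1),"slope deg",np.degrees(np.polyfit(E[:,0],E[:,1],1)[0]).round(2),np.degrees(np.polyfit(E[:,0],E[:,2],1)[0]).round(2),len(E))
show(g0,yaw)
f=toH(O,g0,yaw);f=f[(f[:,2]>12)&(f[:,2]<29)&(abs(f[:,0])<12)&(abs(f[:,1])<60)];p=np.polyfit(f[:,1],f[:,0],1);print(p)
yaw2=yaw-np.degrees(np.arctan(p[0]));print("yaw2",yaw2);show(g0,yaw2)
E
```

```text
leaf 1 237 x face med 3.18 slope deg -2.29 y ext [20.8 47.4] z [12.8 33.9]
leaf -1 231 x face med 3.51 slope deg 2.19 y ext [-48.  -20.2] z [13.3 33.9]
foll top x [27.7 37.2] y [-25.6  18.8] z [31.8 33.3] face x 29.1
floor z 9.95
guide 1 inner y 43.23 outer 54.23 z 25.7 slope deg 0.54 0.33 12
guide -1 inner y -43.45 outer -54.41 z 25.6 slope deg 0.57 -4.42 8
[-0.0057481   3.27380989]
yaw2 77.32933849316288
leaf 1 237 x face med 3.35 slope deg -1.96 y ext [20.7 47.4] z [12.8 33.9]
leaf -1 231 x face med 3.35 slope deg 2.52 y ext [-48.  -20.2] z [13.3 33.9]
foll top x [27.7 37.2] y [-25.8  18.6] z [31.8 33.3] face x 29.1
floor z 9.95
guide 1 inner y 43.56 outer 54.45 z 25.7 slope deg 0.28 -0.03 12
guide -1 inner y -43.27 outer -54.28 z 25.6 slope deg 0.13 -4.37 8
```

```bash
cat >> hold.py <<'E'
G=np.array([541.06,54.7]);HY=77.4
def H2W(x,y):
    a=np.radians(HY);return G+np.array([x*np.cos(a)-y*np.sin(a),x*np.sin(a)+y*np.cos(a)])
E
python3 - <<'E'
from hold import *
import rig
s=rig.sense();c=np.load("pics/w4.npy",allow_pickle=True).item()
b=blobs(c,*COL["teal"])[0];w=plane(c,b.reshape(-1,2),172.3)[:,:2].astype(np.float32);r=cv2.minAreaRect(w);print(r)
off=(pose(s)[:3,:3].T@np.r_[np.array(r[0])-c_eef[:2] if False else np.array(r[0])-s["eef_pos"][:2],0]);print("packet in tool",off)
R=pose(s)[:3,:3];p=H2W(-60,0);a=np.radians(167.4)
# same tool offset after the small turn
ofw=np.array([off[0]*np.cos(a)+off[1]*np.sin(a),off[0]*np.sin(a)-off[1]*np.cos(a)])
delta(s,[*(p-ofw),40],167.4);print(p,s["eef_pos"])
E
```

```text
((513.9387817382812, -30.30282974243164), (26.06512451171875, 74.1517105102539), 76.98995208740234)
packet in tool [ 6.53244616e-01  1.53263981e+00 -4.87840159e-04]
yaw now 166.95 tilt z [ 1.e-04 -3.e-04 -1.e+00]
shift [-7.7 29.  88.9] turn z -0.075
[527.97140552  -3.85500572] [514.22905928 -31.94339443 128.86690376]
```

servo_tool(
  commands=[
    [1, [-0.004, 0.015, 0], [0, 0, -0.075]],
    [1, [-0.004, 0.0145, 0], [0, 0, 0]],
    [1, [0, 0, 0.03], [0, 0, 0]],
    [1, [0, 0, 0.03], [0, 0, 0]],
    [1, [0, 0, 0.03], [0, 0, 0]],
    [1, [0, 0, 0], [0, 0, 0]],
    [1, [0, 0, 0], [0, 0, 0]],
  ],
)

```text
time_s: 9.0
eef_pos: [528.3, -5.9, 38.4]
ee_rot: [-0.001, 0.111, 0.994, 0.0]
force: [0.6, 0.3, -0.0]
grip_width: 0.32
grip_force: 40.1
```

Run:
```python
from hold import *
s,c=wrist();print(s["eef_pos"],s["dq"].round(2))
b=blobs(c,*COL["teal"])[0];z=s["eef_pos"][2]+43.3
w=plane(c,b.reshape(-1,2),z);h=toH(w,G,HY);r=cv2.minAreaRect(h[:,:2].astype(np.float32));print("packet in holder",r)
A=pts(c,np.ones((384,512),bool));a=toH(A,G,HY)
for sgn in(1,-1):
  for x in(-80,-40,-25,-12):
    q=a[(abs(a[:,0]-x)<3)&(a[:,2]>24)&(a[:,2]<29)&(a[:,1]*sgn>30)&(a[:,1]*sgn<65)]
    if len(q)>5:print("guide",sgn,x,np.percentile(q[:,1]*sgn,3)*sgn,len(q))
```

```text
[528.2594074   -5.8871678   38.36488489] [ 0.01 -0.05 -0.04  0.    0.01  0.  ]
packet in holder ((-61.32504653930664, -0.42230987548828125), (74.04000091552734, 26.083351135253906), 89.85912322998047)
guide 1 -80 43.192361939659136 176
guide 1 -40 43.76697541583155 177
guide 1 -25 43.7387538997623 171
guide 1 -12 43.69997264027686 170
guide -1 -12 -43.03974969280065 43
```

servo_tool(
  commands=[
    [1, [0, 0, 0.02], [0, 0, 0]],
    [1, [0, 0, 0.015], [0, 0, 0]],
    [1, [0, 0, 0.008], [0, 0, 0]],
    [1, [0, 0, 0.004], [0, 0, 0]],
    [1, [0, 0, 0.002], [0, 0, 0]],
    [1, [0, 0, 0], [0, 0, 0]],
    [1, [0, 0, 0], [0, 0, 0]],
  ],
)

```text
time_s: 9.63
eef_pos: [529.3, -5.2, -9.6]
ee_rot: [0.001, 0.11, 0.994, -0.0]
force: [0.1, -0.2, -1.0]
grip_width: 0.316
grip_force: 40.2
```

servo_tool(
  commands=[
    [1, [0, 0, 0.001], [0, 0, 0]],
    [1, [0, 0, 0.001], [0, 0, 0]],
    [1, [0, 0, 0], [0, 0, 0]],
    [1, [0, 0, 0], [0, 0, 0]],
  ],
)

```text
time_s: 9.97
eef_pos: [529.2, -5.2, -11.2]
ee_rot: [0.001, 0.11, 0.994, -0.0]
force: [-3.0, 0.5, 9.7]
grip_width: 0.317
grip_force: 41.5
```

The packet is on the floor (9.7 N up). Now I'll release, rise and look.

servo_tool(
  commands=[
    [0.1, [0, 0, 0], [0, 0, 0]],
    [0, [0, 0, 0], [0, 0, 0]],
    [-0.1, [0, 0, 0], [0, 0, 0]],
    [-0.1, [0, 0, -0.01], [0, 0, 0]],
    [-0.1, [0, 0, -0.03], [0, 0, 0]],
    [-0.1, [0, 0, -0.03], [0, 0, 0]],
    [-0.1, [0, 0, -0.02], [0, 0, 0]],
    [1, [0, 0, 0], [0, 0, 0]],
    [1, [0, 0, 0], [0, 0, 0]],
    [1, [0, 0, 0], [0, 0, 0]],
  ],
)

```text
time_s: 10.8
eef_pos: [528.2, -5.0, 77.1]
ee_rot: [-0.0, 0.11, 0.994, 0.0]
force: [-0.6, -0.1, -0.1]
grip_width: 0.132
grip_force: 0.0
```

servo_tool(
  commands=[
    [1, [0, -0.025, 0], [0, 0, 0]],
    [1, [0, -0.025, 0], [0, 0, 0]],
    [1, [0, 0, 0], [0, 0, 0]],
    [1, [0, 0, 0], [0, 0, 0]],
    [1, [0, 0, 0], [0, 0, 0]],
  ],
)

```text
time_s: 11.22
eef_pos: [517.4, -53.3, 76.8]
ee_rot: [-0.001, 0.11, 0.994, 0.0]
force: [0.7, -0.6, -0.5]
grip_width: 0.003
grip_force: 0.0
```

Run:
```python
from hold import *
s,c=wrist();print(s["eef_pos"],s["grip_width"],s["force"],s["dq"].round(2))
b=blobs(c,*COL["teal"])[0]
h=toH(plane(c,b.reshape(-1,2),32),G,HY);print("packet in holder",cv2.minAreaRect(h[:,:2].astype(np.float32)),"top z",zpt(c,cv2.minAreaRect(b)[0])[0,2])
q=fingers(c);q=q[(q[:,2]>-80)&(q[:,2]<-20)]
for lo in(-34,-38,-44,-50):
  t=q[(q[:,2]>lo-4)&(q[:,2]<lo)];print("finger z",lo,"y",np.percentile(t[:,1],[1,99]).round(1),"x",t[:,0].max().round(1)) if len(t)>9 else 0
h=toH(s["eef_pos"][None],G,HY);print("TCP in holder",h)
cv2.imwrite("pics/w5.png",c["pixels"][:,:,::-1])
```

```text
[517.40622273 -53.33340763  76.81060702] 0.0034041672145362165 [ 0.68511287 -0.63689279 -0.46075576] [ 0.01 -0.   -0.   -0.    0.    0.  ]
packet in holder ((-60.652099609375, -1.0456314086914062), (25.759981155395508, 74.21540069580078), 0.2386237531900406) top z 32.3788934579853
finger z -34 y [-12.7  13.8] x 12.6
finger z -38 y [-12.5  13.9] x 12.7
finger z -44 y [-12.5  14. ] x 12.9
finger z -50 y [-12.8  14.1] x 12.9
TCP in holder [[-110.591525     -0.48264      76.81060702]]
```

View pics/w5.png

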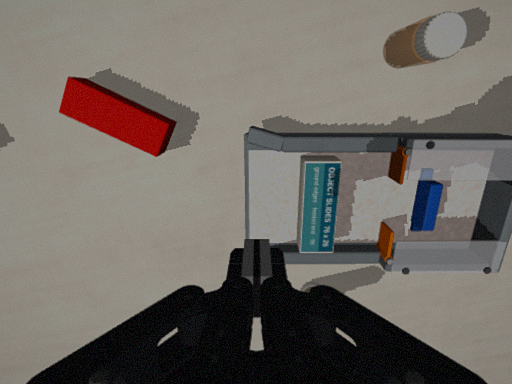

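The packet lies square in the lane at holder x=−61 (rear face −75), with its top at z=32. The shut fingers are behind it (front at about −97). I'll go down and start pushing.

servo_tool(
  commands=[
    [1, [0, 0, 0.03], [0, 0, 0]],
    [1, [0, 0, 0.03], [0, 0, 0]],
    [1, [0, 0, 0.02], [0, 0, 0]],
    [1, [0, 0, 0.008], [0, 0, 0]],
    [1, [0, 0, 0], [0, 0, 0]],
    [1, [0, 0.008, 0], [0, 0, 0]],
    [1, [0, 0.008, 0], [0, 0, 0]],
    [1, [0, 0.004, 0], [0, 0, 0]],
    [1, [0, 0.004, 0], [0, 0, 0]],
    [1, [0, 0.004, 0], [0, 0, 0]],
  ],
)

```text
time_s: 12.1
eef_pos: [524.3, -26.1, -9.8]
ee_rot: [0.001, 0.11, 0.994, -0.0]
force: [-0.3, -1.5, 1.3]
grip_width: 0.003
grip_force: 0.5
```

servo_tool(
  commands=[
    [1, [0, 0.005, 0], [0, 0, 0]],
    [1, [0, 0.005, 0], [0, 0, 0]],
    [1, [0, 0.005, 0], [0, 0, 0]],
    [1, [0, 0.005, 0], [0, 0, 0]],
    [1, [0, 0.005, 0], [0, 0, 0]],
    [1, [0, 0.005, 0], [0, 0, 0]],
    [1, [0, 0.005, 0], [0, 0, 0]],
    [1, [0, 0.005, 0], [0, 0, 0]],
    [1, [0, 0, 0], [0, 0, 0]],
  ],
)

```text
time_s: 12.85
eef_pos: [532.7, 13.0, -10.5]
ee_rot: [-0.0, 0.11, 0.994, -0.0]
force: [-2.0, -1.9, 0.9]
grip_width: -0.003
grip_force: 1.4
```

```bash
cat > chk.py <<'E'
from hold import *
import rig
s,c=wrist();np.save("pics/last.npy",c,allow_pickle=True);a=np.radians(HY);f=s["force"]
print("TCP in holder",toH(s["eef_pos"][None],G,HY).round(1),"F along",round(f[0]*np.cos(a)+f[1]*np.sin(a),1),f.round(1),s["grip_width"].round(3),round(s["time_s"],2))
for b in blobs(c,*COL["teal"],200)[:1]:
  h=toH(plane(c,b.reshape(-1,2),32),G,HY);print("packet",cv2.minAreaRect(h[:,:2].astype(np.float32)))
B=toH(pts(c,mask(c,"blue")),G,HY);O=toH(pts(c,mask(c,"orange")),G,HY);O=O[(abs(O[:,1])<60)&(abs(O[:,0])<60)]
if len(B):print("follower x",np.percentile(B[:,0],[3,97]).round(1))
for k in(1,-1):
  q=O[O[:,1]*k>0]
  if len(q)>9:print("leaf",k,len(q),"x",np.percentile(q[:,0],[3,97]).round(1),"y",np.percentile(q[:,1],[3,97]).round(1))
E
python3 chk.py
```

```text
Traceback (most recent call last):
  File "chk.py", line 4, in <module>
    print("TCP in holder",toH(s["eef_pos"][None],G,HY).round(1),"F along",round(f[0]*np.cos(a)+f[1]*np.sin(a),1),f.round(1),s["grip_width"].round(3),round(s["time_s"],2))
                                                                                                                            ^^^^^^^^^^^^^^^^^^^^^
AttributeError: 'float' object has no attribute 'round'
```

```bash
sed -i 's/s\["grip_width"\].round(3),//' chk.py; python3 chk.py
```

```text
TCP in holder [[-42.8  -0.9 -10.5]] F along -3.3 [-1.2 -3.1  1.9] 12.9
packet ((-14.547619819641113, 12.365361213684082), (47.91378402709961, 25.827695846557617), 89.37094116210938)
follower x [23.3 32.5]
leaf 1 323 x [-3.4  3.4] y [21.4 47. ]
leaf -1 14 x [-5.9  4.3] y [-43.9 -17.8]
```

The packet is square, front just at the leaves (x≈0). Pushing on.

servo_tool(
  commands=[
    [1, [0, 0.004, 0], [0, 0, 0]],
    [1, [0, 0.004, 0], [0, 0, 0]],
    [1, [0, 0.004, 0], [0, 0, 0]],
    [1, [0, 0.004, 0], [0, 0, 0]],
    [1, [0, 0.004, 0], [0, 0, 0]],
    [1, [0, 0.004, 0], [0, 0, 0]],
    [1, [0, 0.004, 0], [0, 0, 0]],
    [1, [0, 0.004, 0], [0, 0, 0]],
    [1, [0, 0, 0], [0, 0, 0]],
  ],
)

```text
time_s: 13.7
eef_pos: [540.1, 44.1, -10.4]
ee_rot: [0.0, 0.11, 0.994, -0.0]
force: [0.9, -1.8, 0.1]
grip_width: 0.0
grip_force: 0.9
```

```bash
python3 chk.py
```

```text
TCP in holder [[-10.5  -1.4 -10.4]] F along -1.5 [ 0.9 -1.8  0.1] 13.7
packet ((17.582286834716797, 4.430966377258301), (33.102386474609375, 25.76592254638672), 89.83926391601562)
follower x [32.2 40.7]
leaf 1 41 x [-3.5 -1.2] y [41.7 47.1]
```

servo_tool(
  commands=[
    [1, [0, 0.003, 0], [0, 0, 0]],
    [1, [0, 0.003, 0], [0, 0, 0]],
    [1, [0, 0.003, 0], [0, 0, 0]],
    [1, [0, 0.003, 0], [0, 0, 0]],
    [1, [0, 0.003, 0], [0, 0, 0]],
    [1, [0, 0.003, 0], [0, 0, 0]],
    [1, [0, 0.003, 0], [0, 0, 0]],
    [1, [0, 0.002, 0], [0, 0, 0]],
    [1, [0, 0.002, 0], [0, 0, 0]],
    [1, [0, 0, 0], [0, 0, 0]],
  ],
)

```text
time_s: 14.58
eef_pos: [545.2, 67.9, -10.5]
ee_rot: [0.0, 0.11, 0.994, -0.0]
force: [0.9, -4.5, 0.4]
grip_width: 0.003
grip_force: 2.1
```

```bash
python3 chk.py
python3 - <<'E'
from hold import *
c=np.load("pics/last.npy",allow_pickle=True).item();cv2.imwrite("pics/w6.png",c["pixels"][:,:,::-1])
E
```

```text
TCP in holder [[ 13.8  -1.2 -10.5]] F along -4.2 [ 0.9 -4.5  0.4] 14.58
packet ((41.90928649902344, 4.361571311950684), (32.539974212646484, 25.78658103942871), 89.8751449584961)
follower x [56.5 65. ]
leaf 1 176 x [-2.9  1. ] y [20.6 45.9]
```

The left leaf has snapped shut and the right one is hidden. I'll push 3 mm more, gently.

servo_tool(
  commands=[
    [1, [0, 0.001, 0], [0, 0, 0]],
    [1, [0, 0.001, 0], [0, 0, 0]],
    [1, [0, 0.001, 0], [0, 0, 0]],
    [1, [0, 0, 0], [0, 0, 0]],
    [1, [0, 0, 0], [0, 0, 0]],
    [1, [0, 0, 0], [0, 0, 0]],
  ],
)

```text
time_s: 15.13
eef_pos: [545.9, 70.7, -10.5]
ee_rot: [0.0, 0.11, 0.994, -0.0]
force: [-0.1, -5.4, 0.5]
grip_width: 0.002
grip_force: 2.7
```

```bash
python3 chk.py
python3 - <<'E'
from hold import *
import rig
for n in("side","top"):
  c=rig.capture(n);O=toH(pts(c,mask(c,"orange")),G,HY);O=O[(abs(O[:,1])<60)&(abs(O[:,0])<60)]
  for k in(1,-1):
    q=O[O[:,1]*k>0]
    if len(q)>3:print(n,k,len(q),np.percentile(q,[5,50,95],axis=0).round(1).tolist())
  if n=="side":side=c["pixels"][200:300,200:320]
cv2.imwrite("pics/s6.png",cv2.resize(side,(720,600))[:,:,::-1])
E
```

```text
TCP in holder [[ 16.6  -1.2 -10.5]] F along -5.3 [-0.1 -5.4  0.5] 15.13
packet ((44.69715881347656, 4.348023414611816), (32.561424255371094, 25.76648712158203), 89.96359252929688)
follower x [59.3 67.8]
leaf 1 165 x [-2.8  1. ] y [20.7 45.6]Traceback (most recent call last):
  File "<stdin>", line 4, in <module>
  File "hold.py", line 3, in pts
    v,u=np.where(m&(c["z_map"]>0));return zpt(c,np.c_[u,v])
                                          ~~~^^^^^^^^^^^^^^
  File "h.py", line 22, in zpt
    o,d=ray(c,uv);u=np.array(uv).reshape(-1,2).round().astype(int)
        ~~~^^^^^^
  File "h.py", line 5, in ray
    p=cv2.undistortPoints(np.array(uv,float).reshape(-1,1,2),K,np.array(c["distortion"],float)).reshape(-1,2)
      ~~~~~~~~~~~~~~~~~~~^^^^^^^^^^^^^^^^^^^^^^^^^^^^^^^^^^^^^^^^^^^^^^^^^^^^^^^^^^^^^^^^^^^^^^
cv2.error: OpenCV(4.12.0) /io/opencv/modules/calib3d/src/undistort.dispatch.cpp:347: error: (-215:Assertion failed) CV_IS_MAT(_src) && CV_IS_MAT(_dst) && (_src->rows == 1 || _src->cols == 1) && (_dst->rows == 1 || _dst->cols == 1) && _src->cols + _src->rows - 1 == _dst->rows + _dst->cols - 1 && (CV_MAT_TYPE(_src->type) == CV_32FC2 || CV_MAT_TYPE(_src->type) == CV_64FC2) && (CV_MAT_TYPE(_dst->type) == CV_32FC2 || CV_MAT_TYPE(_dst->type) == CV_64FC2) in function 'cvUndistortPointsInternal'
```

The packet is square with its rear face at about 31 mm, which is past the 25 mm needed, and the push force is only 5 N. I'll back off slowly so the spring sets it down on the leaves.

servo_tool(
  commands=[
    [1, [0, -0.003, 0], [0, 0, 0]],
    [1, [0, -0.003, 0], [0, 0, 0]],
    [1, [0, -0.003, 0], [0, 0, 0]],
    [1, [0, -0.003, 0], [0, 0, 0]],
    [1, [0, -0.003, 0], [0, 0, 0]],
    [1, [0, -0.003, 0], [0, 0, 0]],
    [1, [0, -0.003, 0], [0, 0, 0]],
    [1, [0, -0.003, 0], [0, 0, 0]],
    [1, [0, -0.003, 0], [0, 0, 0]],
    [1, [0, -0.003, 0], [0, 0, 0]],
  ],
)

```text
time_s: 16.12
eef_pos: [539.1, 41.6, -10.5]
ee_rot: [-0.0, 0.11, 0.994, 0.0]
force: [0.4, -0.1, 0.2]
grip_width: 0.002
grip_force: 0.0
```

servo_tool(
  commands=[
    [1, [0, -0.004, 0], [0, 0, 0]],
    [1, [0, -0.01, 0], [0, 0, 0]],
    [1, [0, -0.01, 0], [0, 0, 0]],
    [1, [0, -0.02, 0], [0, 0, 0]],
    [1, [0, -0.02, 0], [0, 0, 0]],
    [1, [0, 0, -0.03], [0, 0, 0]],
    [1, [0, 0, -0.03], [0, 0, 0]],
    [1, [0, 0, -0.03], [0, 0, 0]],
    [1, [0, 0, -0.03], [0, 0, 0]],
    [1, [0, 0, 0], [0, 0, 0]],
  ],
)

```text
time_s: 16.95
eef_pos: [527.5, -21.9, 114.9]
ee_rot: [0.005, 0.11, 0.994, -0.001]
force: [-0.2, -0.5, 0.4]
grip_width: -0.002
grip_force: 0.0
```

```bash
python3 chk.py
```

```text
TCP in holder [[-77.8  -3.5 114.9]] F along -0.5 [-0.2 -0.5  0.4] 16.95
packet ((15.507620811462402, -2.488910675048828), (51.734046936035156, 26.223556518554688), 89.85238647460938)
follower x [29.6 37.9]
leaf 1 254 x [-3.1  0.6] y [20.8 46.7]
leaf -1 236 x [-3.3  0.5] y [-44.9 -20.4]
```

Run:
```python
from h import *
import rig
S0=np.load("pics/side.npy",allow_pickle=True).item()["pixels"].astype(int);S=rig.capture("side")["pixels"].astype(int)
for n,(u,v) in dict(bottle=(225,218),vial=(317,262),box=(308,157)).items():
  print(n,np.abs(S-S0)[v-14:v+14,u-9:u+9].mean().round(1))
print(rig.sense()["force"].round(1),rig.finish_job())
```

```text
bottle 5.1
vial 5.4
box 11.5
the job is handed in; nothing more can be done
[-0.6  1.  -0.9] None
```

The packet is loaded and handed in: it lies square in the chamber at holder x ≈ 15.5 mm, held by the follower with both leaves shut and the fingers clear. My first grasp closed on air because the fingertips end about 25 mm short of the stated TCP. A before/after side-picture comparison changed little at the bottle and vial but more at the cover-slip box. The packet had been lifted from beside it, and I did not check that the box itself stayed put.

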